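# Load a maple block under the sprung flap of a holding jig

## Robot

A 6-joint arm with a two-finger parallel gripper is mounted at the origin on the work surface. World frame = base frame: x ahead of the robot, y to its left, z up, the work surface at z = 0. Lengths are in mm, angles in rad, forces in N, time in s.
With the tool pointing down it reaches from about 300 to 750 mm from the base axis. Payload 8.5 kg.
Tool frame: the origin (TCP) lies at the very end of the fingers, on their centre line; the grasp point (between the pads) lies manip.grasp_offset behind it (manip.grasp_offset is the distance from the TCP to the grasp point, in mm); z points along the fingers, y is the direction in which the jaws open and shut (so a half turn about z gives the same grasp; the last joint's range is limited). The gripper opens to 85 mm and grips with 20 to 120 N. Pads are 22 mm wide; open, the fingers measure 114 mm over their backs; the gripper's body (76 mm by 85 mm) begins 54 mm behind the grasp point. The pads swing forward as they close: fully open they stand 13 mm farther back than shut.
Start: joints at [-1.518, 0.381, 1.297, -0, 1.464, -0.215], TCP at [145.531, -530.378, 231.322] pointing down, gripper open.
Joint ranges: [-3.11, 3.11], [-0.89, 2.33], [0.22, 2.48], [-1.42, 4.56], [0.17, 2.85], [-2.88, 2.88]. Speed limits (rad/s): [2.39, 2.39, 3.14, 3.14, 3.14, 3.14].

## Interface

Orientations are given as a 3x3 rotation matrix whose columns are the frame's x, y, z axes.
In Python, from workcell import manip, hand, kin, snapshot, monitor gives the robot as it stands. Calls block until the motion is done:
- manip.reach(position, orientation): joint-space move of the TCP to a pose.
- manip.movel(position, velocity=150, attitude=None): straight line of the TCP; attitude=None keeps the orientation; velocity is the mean speed in mm/s.
- manip.move_j(angles): joint-space move.
- hand.move_gripper(opening, force=None): finger opening in mm; force is the grip in N (None keeps the last); returns when the fingers have stopped.
- manip.dwell(seconds).
- kin.solve_ik(position, orientation): joint angles nearest the present ones, or None.
- snapshot(name): name is "side" or "top" or "wrist"; returns a dict with "pixels" (420x560x3 uint8, red, green, blue), "fovy" (degrees; the focal length in pixels is half the picture's height over the tangent of half this angle, whatever the lens; pixels are square), "cx", "cy" (the principal point, pixels), "R" (3x3) and "t" (3): a world point X has camera coordinates R X + t; the wrist camera has in their place "T_tool_cam" (4x4, takes a point from camera to tool coordinates, whose origin is the TCP and whose axes are the flange's). Camera axes: x right, y down, z forward; pixel columns grow to the right and rows downward; lengths in mm; the calibration is good to about 2 mm. A picture is of the moment at which its call begins: read the wrist's pose just before it. There is no depth.
A pose or a line that the arm cannot do raises manip.Unreachable and nothing moves.
- manip.hand_in(): hands the job in, once; it reports no verdict.
Readings, each from a call of its own:
- monitor.current_time(): time.
- monitor.current_joints(): joint angles.
- monitor.current_joint_vel(): joint speeds.
- monitor.current_tau(): joint torques, N m.
- monitor.current_tool_pos(): TCP position.
- monitor.current_tool_rot(): TCP orientation.
- monitor.current_ft_force(): force on the tool from outside, world axes, zero at the start.
- monitor.current_torque(): the same for the moment, N m.
- monitor.current_opening(): finger opening in mm.
Only numpy, scipy, OpenCV 4.12 (cv2) and the standard library are available. Lean on these libraries where they do the work, as an engineer would, in place of code of your own. Each camera call takes 0.05 s, during which the arm holds its last target.

## Task

Load the plain maple block into the holding jig: press the jig's thumb plate down with one fingertip to hold the sprung flap up, and while it is up push the block along its channel with the other fingertip, under the flap, until it meets the end stop. Then take the hand away so that the flap closes down on the block. Slide the block only, never pick it up, and leave the tumbler, the stepped block and the chisel where they stand.

Things in the scene. Friction and masses are not known exactly. Their poses are not given: they have to be found in the camera images.
- jig: Wood and grey-laminate holding jig screwed. Origin: at bench level on the channel's centre line, below the flap's near edge; x along the channel to the end stop, y left, z up. Board 10 mm thick, x -165 to 68, y -105 to 40 mm. On it a channel y -23 to 23 mm, from x = -150 to the end stop, between fences 14 mm high above the board (left one 10 mm thick, right one 6 mm).
- block: Plain rectangular maple block, 60 mm long (x), 40 mm wide (y), 28 mm high, 50 to 90 g, free to slide. Origin: centre of its underside. It starts on the board in the channel, its x along the jig's x, its leading end 8 to 55 mm before the flap. At home its centre is at jig x = 20 mm and its rear end at x = -10 mm, 10 mm outside the flap.
- flap (a joint): Angle of the sprung flap about the hinge rod, rad: 0 shut, 0.6 fully open (hard stop). It covers the channel from jig x = 0 to 45 mm; shut, its lip bars the way; from 0.4 on it clears the block. Let down on the block it rests at about 0.32. The spring always closes it: pressing the middle of the thumb plate takes about 3 N at first, 6 N fully open.
- thumb_plate (a point): Middle of the top of the thumb plate, rigid with the flap, right of the hinge rod; pressing it down lifts the flap. Smooth wooden strip, jig x -150 to -5 mm, 40 mm wide, 5 mm thick. Shut, it slopes up to the right, middle 35 mm above the board; at 0.55 rad it is level, top 12 mm above the board, jig y -56 to -96 mm, so a fingertip can slide along it in x.
- flap_lip (a point): Near end of the lower edge of the flap's down-turned lip (10 mm thick): jig x = 0, y = 11 mm and 14 mm above the board when shut; about 40 mm above it at 0.55 rad, when the flap's top is at most 65 mm above the board.
- tumbler: Bystander: glass tumbler, 72 mm across, 95 mm high, standing on the bench beside the jig. Origin: centre of its underside.
- stepped_block: Bystander: stepped maple block 62 x 46 mm, 59 mm high, with three small holes in one face, standing on the bench beside the jig. Origin: centre of its underside.
- chisel: Bystander: chisel with a wooden handle, about 215 mm long along its x, 28 mm thick, lying on the bench to the right of the jig. Origin: on the bench below the ferrule, near its middle.
- end_stop (a point): Middle of the end stop's face at board level (jig x = 50, y = 0, z = 10 mm). The stop is 46 mm wide and 20 mm high above the board.
- hinge_rod (a point): Middle of the hinge rod: a steel rod 8 mm thick along jig x at y = -36 mm, 28 mm above the board, from x = -150 to 49 mm, between two posts 18 mm wide (y) and 36 mm high above the board, at x = -161 to -152 and 51 to 60 mm.
Things that resemble listed ones, but are neither listed nor needed, are in the scene too. Leave any orange, pink or red look-alike of the block alone.

How it is judged:
By the outcome, as a careful person would: the job done as asked, in the order asked, and still so for the second after the job is handed in, with the robot touching nothing.
It also fails if it takes over 42 s, if anything falls off the work surface, if the arm or the gripper's body presses on something with over 40 N, if the wrist force passes 120 N, or if a joint passes its speed limit or range.

## Working session

There is one attempt and no reset: what is moved stays moved. The work goes in short steps, each a Python script; the robot and the scene stay as the last script left them, time stands still between calls to the robot, and variables do not carry over. Pictures are saved under pics/ and viewed, and the job is handed in when it is done.

```bash
ls; mkdir -p pics
python3 - <<'E'
from workcell import manip, hand, kin, snapshot, monitor
import cv2,numpy as np
for n in ["side","top","wrist"]:
    s=snapshot(n); cv2.imwrite(f"pics/{n}0.png",s["pixels"][:,:,::-1])
    print(n,{k:(np.round(v,3).tolist() if k!="pixels" else 0) for k,v in s.items()})
print(manip.grasp_offset,monitor.current_time(),monitor.current_tool_rot(),monitor.current_opening())
E
```

```text
pics
side {'pixels': 0, 'fovy': 44.946, 'cx': 272.262, 'cy': 212.676, 'R': [[-0.976, -0.219, -0.019], [-0.088, 0.47, -0.878], [0.201, -0.855, -0.478]], 't': [524.745, 119.272, 955.482]}
top {'pixels': 0, 'fovy': 54.042, 'cx': 282.755, 'cy': 209.358, 'R': [[0.008, -1.0, -0.0], [-0.999, -0.008, -0.033], [0.033, 0.0, -0.999]], 't': [10.884, 548.651, 980.739]}
wrist {'pixels': 0, 'fovy': 64.781, 'cx': 276.455, 'cy': 200.688, 'T_tool_cam': [[0.0, -0.962, -0.274, 69.331], [1.0, -0.0, 0.001, 0.742], [-0.001, -0.274, 0.962, -141.453], [0.0, 0.0, 0.0, 1.0]]}
18.700000000000003 0.15 [[ 9.64378069e-01  2.64527763e-01 -5.48726532e-05]
 [ 2.64527667e-01 -9.64377497e-01  1.07580480e-03]
 [ 2.31662286e-04 -1.05199789e-03 -9.99999420e-01]] 85.4623752974942
```

View pics/top0.png

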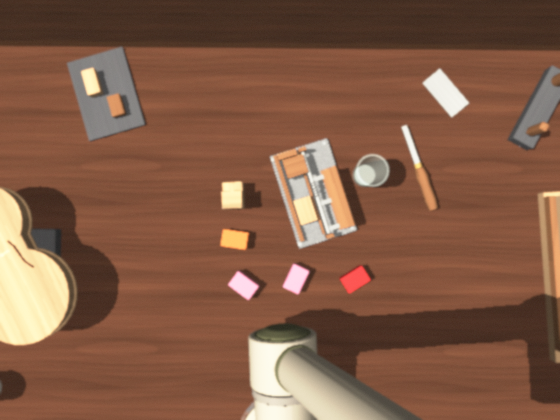

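View pics/side0.png

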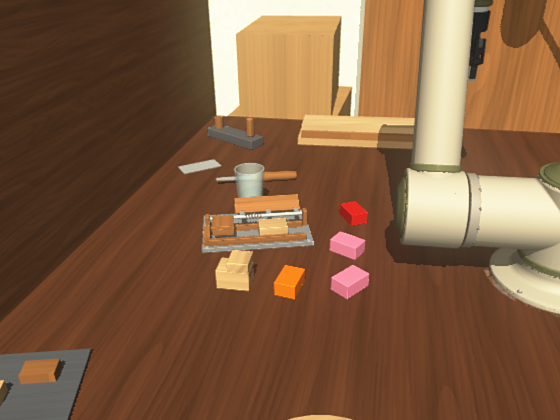

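View pics/wrist0.png

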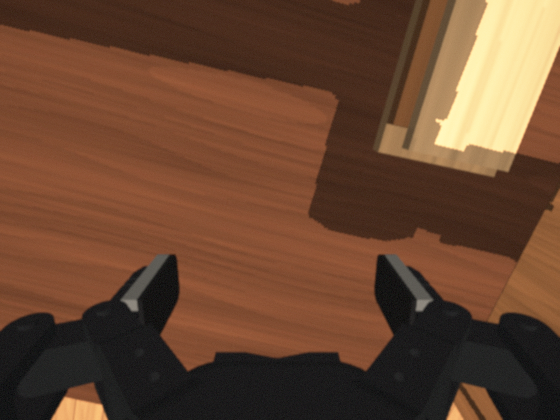

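The top view shows the jig at about (313,192), with the flap at its far end (293,165) and the thumb plate on the right (340,197). The maple block is at (305,210). The tumbler is at (371,170) and the stepped block at (232,195). I'll enlarge this area.

Run:
```python
import cv2
i=cv2.imread("pics/top0.png")[125:260,215:395]
cv2.imwrite("pics/top0z.png",cv2.resize(i,None,fx=4.4,fy=4.4,interpolation=cv2.INTER_CUBIC))
i=cv2.imread("pics/side0.png")[155:295,190:380]
cv2.imwrite("pics/side0z.png",cv2.resize(i,None,fx=4.2,fy=4.2,interpolation=cv2.INTER_CUBIC))
```

```text
(no output)
```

View pics/top0z.png

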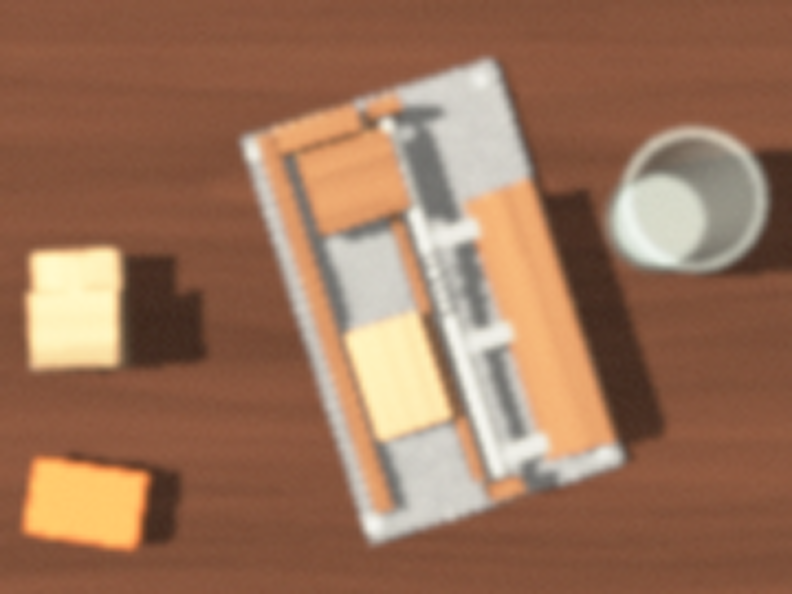

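View pics/side0z.png

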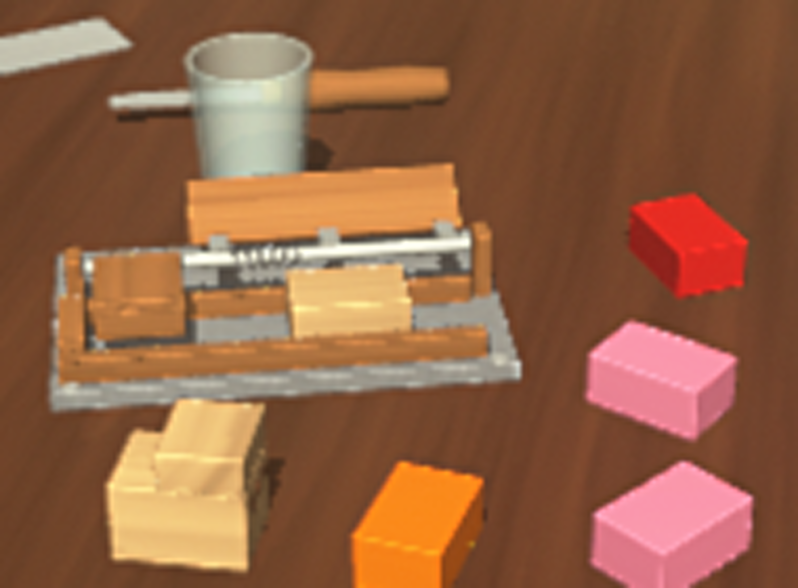

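```bash
cat > h.py <<'E'
from workcell import manip, hand, kin, snapshot, monitor
import cv2,numpy as np
def ray(s,uv,z,wrist=None):
    f=210/np.tan(np.radians(s["fovy"]/2)); d=np.array([(uv[0]-s["cx"])/f,(uv[1]-s["cy"])/f,1])
    if wrist is None: R=np.array(s["R"]).T; c=-R@np.array(s["t"])
    else:
        p,Q=wrist; T=np.array(s["T_tool_cam"]); R=Q@T[:3,:3]; c=p+Q@T[:3,3]
    d=R@d; return c+d*(z-c[2])/d[2]
def proj(s,X,wrist):
    f=210/np.tan(np.radians(s["fovy"]/2)); p,Q=wrist; T=np.array(s["T_tool_cam"])
    x=T[:3,:3].T@(Q.T@(X-p)-T[:3,3]); return np.array([s["cx"],s["cy"]])+f*x[:2]/x[2]
def fit(W,J):  # world xy = R(yaw) J + o
    W=np.array(W)[:,:2];J=np.array(J,float); a=W-W.mean(0); b=J-J.mean(0)
    y=np.arctan2((b[:,0]*a[:,1]-b[:,1]*a[:,0]).sum(),(a*b).sum())
    R=np.array([[np.cos(y),-np.sin(y)],[np.sin(y),np.cos(y)]]); o=W.mean(0)-R@J.mean(0)
    return o,y,W-(J@R.T+o)
E
python3 - <<'E'
from h import *
s=snapshot("top")
P=[(243,137),(494,60),(628,462),(372,542)]
W=[ray(s,(215+(u+.5)/4.4-.5,125+(v+.5)/4.4-.5),10) for u,v in P]
J=[(68,40),(68,-105),(-165,-105),(-165,40)]
o,y,r=fit(W,J);print(o,y,r)
R=np.array([[np.cos(y),-np.sin(y)],[np.sin(y),np.cos(y)]])
for n,uv,z in [("blk_lead",(382,326),38),("blk_rear",(415,428),38),("tumbler",(690,200),95),("tumbler base",(672,210),0)]:
    print(n,R.T@(ray(s,(215+uv[0]/4.4,125+uv[1]/4.4),z)[:2]-o))
Q=np.array([[np.cos(y),np.sin(y),0],[np.sin(y),-np.cos(y),0],[0,0,-1]])
c=R@np.array([-75,-38])+o
p=[*c,300]; 
for q in [Q,Q@np.diag([-1,-1,1])]: print(kin.solve_ik(p,q))
manip.reach(p,Q)
hand.move_gripper(62)
w=(np.array(monitor.current_tool_pos()),np.array(monitor.current_tool_rot()))
s=snapshot("wrist"); cv2.imwrite("pics/w1.png",s["pixels"][:,:,::-1])
np.savez("w1.npz",p=w[0],Q=w[1]); print(w,monitor.current_time(),monitor.current_ft_force(),monitor.current_opening())
s=snapshot("side"); cv2.imwrite("pics/s1.png",s["pixels"][:,:,::-1])
E
```

```text
[625.18734559 -11.47813875] 0.3175024246361309 [[ 0.29039067  0.02883076]
 [-1.34566271  0.42585778]
 [ 0.22465036 -0.93364824]
 [ 0.83062168  0.47895971]]
blk_lead [-55.97799537   0.18152779]
blk_rear [-1.12813273e+02  6.18004778e-02]
tumbler [ -45.07741255 -162.40257446]
tumbler base [ -42.02855644 -174.52455465]
[-3.32364023e-01  3.80382138e-01  1.10112770e+00 -4.44089210e-16
  1.66008282e+00  9.20929879e-01]
[-3.32364023e-01  3.80382138e-01  1.10112770e+00 -4.44089210e-16
  1.66008282e+00 -2.22066277e+00]
(array([565.78075435, -71.16944676, 299.99911368]), array([[ 9.50101204e-01,  3.11941825e-01, -1.19145941e-05],
       [ 3.11941825e-01, -9.50101204e-01, -6.48662209e-06],
       [-1.33435189e-05,  2.44628725e-06, -1.00000000e+00]])) 2.8583 [0.24412293 0.43194016 0.85342167] 61.97638894086592
```

View pics/w1.png

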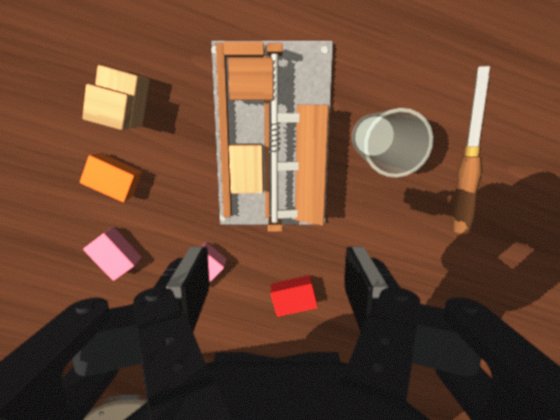

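View pics/s1.png

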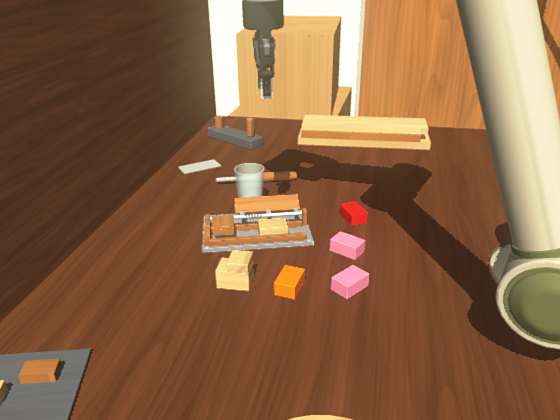

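The wrist view confirms the layout. The block is at (246,168), the flap at (250,78), the plate at (313,165), and the left and right fingertips at about (200,250) and (355,250). I'll refine the jig pose from this picture.

Run:
```python
from h import *
i=cv2.imread("pics/w1.png")[25:260,170:440]
cv2.imwrite("pics/w1z.png",cv2.resize(i,None,fx=2.5,fy=2.5,interpolation=cv2.INTER_CUBIC)[:,:])
```

```text
(no output)
```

View pics/w1z.png

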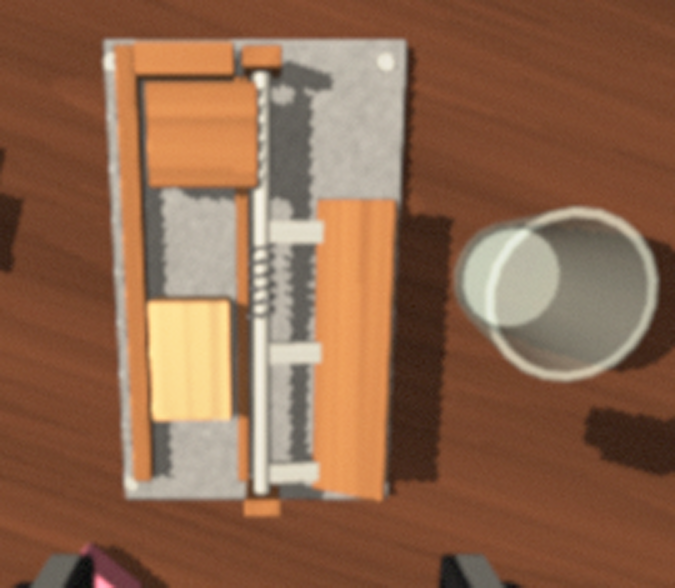

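Run:
```python
from h import *
d=np.load("w1.npz"); w=(d["p"],d["Q"]); s=snapshot("wrist")
g=lambda u,v,z: ray(s,(170+(u+.5)/2.5-.5,25+(v+.5)/2.5-.5),z,w)
W=[g(104,39,10),g(407,39,10),g(389,498,10),g(126,498,10)]
J=[(68,40),(68,-105),(-165,-105),(-165,40)]
o,y,r=fit(W,J);print(o,y,r)
R=np.array([[np.cos(y),-np.sin(y)],[np.sin(y),np.cos(y)]])
for n,u,v,z in [("lead",190,298,38),("rear",192,421,38),("rodtop",260,75,42),("rodbot",261,492,42),("plate L",352,198,45),("plateR",350,498,45)]:
    print(n,R.T@(g(u,v,z)[:2]-o))
```

```text
[627.95424158 -12.06482839] 0.3180375645920914 [[-0.35872768 -0.43403857]
 [-0.64472616  0.17729974]
 [ 0.50635065 -0.11627506]
 [ 0.4971032   0.37301389]]
lead [-51.77136123  -0.61791679]
rear [-1.13172931e+02 -1.96517447e-02]
rodtop [ 47.2000132  -34.76872882]
rodbot [-149.64390754  -34.6933857 ]
plate L [ -5.48939636 -76.93929493]
plateR [-151.85531463  -79.94358606]
```

```bash
cat >> h.py <<'E'
o=np.array([626.6,-11.8]); y=.318
R2=np.array([[np.cos(y),-np.sin(y)],[np.sin(y),np.cos(y)]])
Q0=np.array([[np.cos(y),np.sin(y),0],[np.sin(y),-np.cos(y),0],[0,0,-1.]])
def jw(x,yy,z): return [*(R2@np.array([x,yy])+o),z]
def tj():
    p=np.array(monitor.current_tool_pos()); return np.round([*(R2.T@(p[:2]-o)),p[2]],1)
def F(): 
    f=np.array(monitor.current_ft_force()); return np.round([*(R2.T@f[:2]),f[2]],2)
def pic(n,cam): cv2.imwrite(f"pics/{n}.png",snapshot(cam)["pixels"][:,:,::-1])
E
python3 - <<'E'
from h import *
manip.reach(jw(-129.5,-37.5,80),Q0)
print(tj(),F())
for z in [60,50,45,40,32,27]:
    manip.movel(jw(-129.5,-37.5,z),velocity=60); print(z,tj(),F(),round(monitor.current_time(),2))
pic("w2","wrist");pic("s2","side")
E
python3 -c "
import cv2
i=cv2.imread('pics/s2.png')[120:260,190:340]
cv2.imwrite('pics/s2z.png',cv2.resize(i,None,fx=4.2,fy=4.2,interpolation=cv2.INTER_CUBIC))"
```

```text
[-128.5  -38.2   81.1] [ 0.05 -0.74 -0.34]
60 [-129.5  -37.5   59.8] [ 0.15 -0.38 -0.44] 4.35
50 [-129.7  -37.4   49.6] [0.06 0.38 0.08] 4.67
45 [-129.6  -37.4   44.8] [-0.19  0.02  0.39] 4.92
40 [-129.6  -37.4   39.7] [-0.22  1.03  0.27] 5.17
32 [-129.3  -37.7   31.9] [-0.6   0.09  3.46] 5.45
27 [-129.4  -37.5   27.2] [0.22 0.67 4.41] 5.7
```

View pics/w2.png

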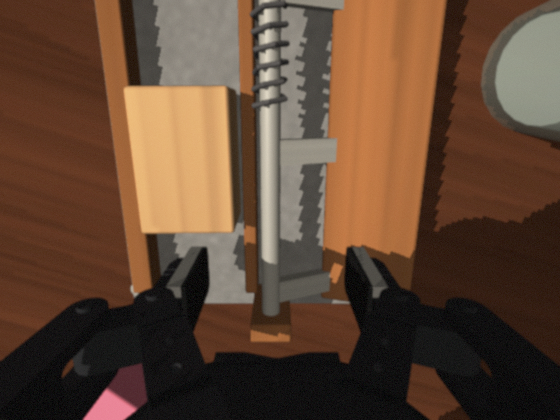

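View pics/s2z.png

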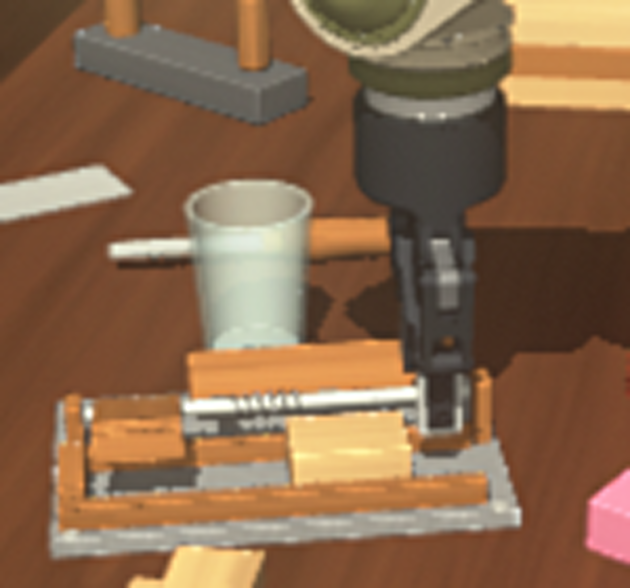

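The right finger is on the plate and the flap is partly raised. The left finger stands in the channel behind the block, whose rear end is at row 232. I'll press further while watching the force.

```bash
python3 - <<'E'
from h import *
for z in [24,22,20.5,19,17.5]:
    manip.movel(jw(-129.5,-37.5,z),velocity=40); manip.dwell(.15)
    f=np.mean([F() for _ in range(3)],0); print(z,tj(),f,round(monitor.current_time(),2))
    if f[2]>8: break
pic("w3","wrist");pic("s3","side")
E
python3 -c "
import cv2
i=cv2.imread('pics/s3.png')[120:260,190:340]
cv2.imwrite('pics/s3z.png',cv2.resize(i,None,fx=4.2,fy=4.2,interpolation=cv2.INTER_CUBIC))"
```

```text
24 [-129.4  -37.2   24.2] [1.05 2.26 4.92] 6.2
22 [-129.4  -36.9   22.3] [1.18 5.13 5.61] 6.6
20.5 [-129.5  -36.7   20.8] [1.59 5.97 6.78] 7.0
19 [-129.5  -36.5   19.3] [1.03 7.13 8.29] 7.4
```

View pics/w3.png

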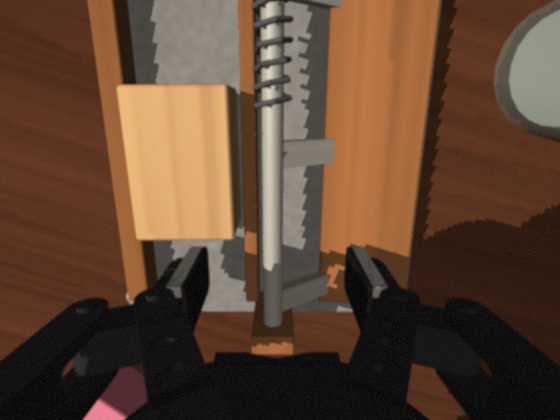

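View pics/s3z.png

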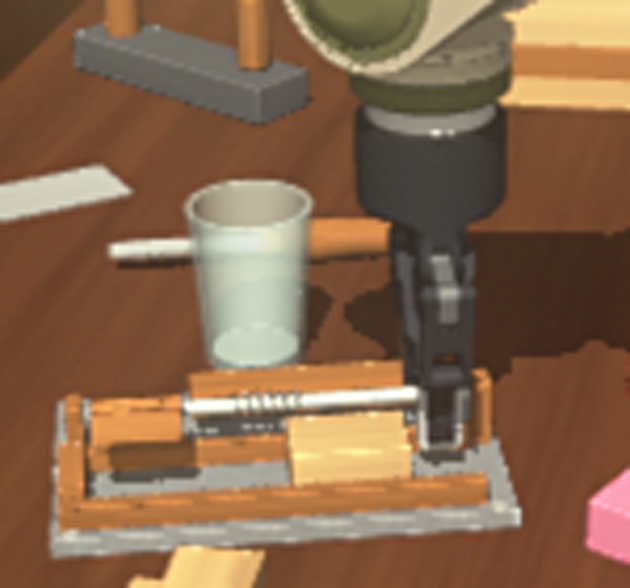

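Run:
```python
from h import *
i=cv2.imread("pics/s3.png")[195:255,200:315]
cv2.imwrite("pics/s3zz.png",cv2.resize(i,None,fx=7,fy=7,interpolation=cv2.INTER_CUBIC))
s=snapshot("side")
def pj(X):
    f=210/np.tan(np.radians(s["fovy"]/2));c=np.array(s["R"])@X+s["t"]; return np.array([s["cx"],s["cy"]])+f*c[:2]/c[2]
for a in [0,.3,.4,.5,.55,.6]:
    c,sn=np.cos(a),np.sin(a); y_,z_=47*c+14*sn-36,-14*c+47*sn+38
    print(a,np.round((pj(jw(0,y_,z_))-[200,195]+.5)*7-.5), np.round((pj(jw(45,y_,z_))-[200,195]+.5)*7-.5))
print(F(),tj())
```

```text
0 [232. 268.] [ 82. 278.]
0.3 [230. 229.] [ 78. 239.]
0.4 [229. 215.] [ 77. 224.]
0.5 [228. 199.] [ 76. 209.]
0.55 [227. 191.] [ 75. 201.]
0.6 [227. 183.] [ 75. 193.]
[1.02 6.24 7.36] [-129.5  -36.5   19.3]
```

View pics/s3zz.png

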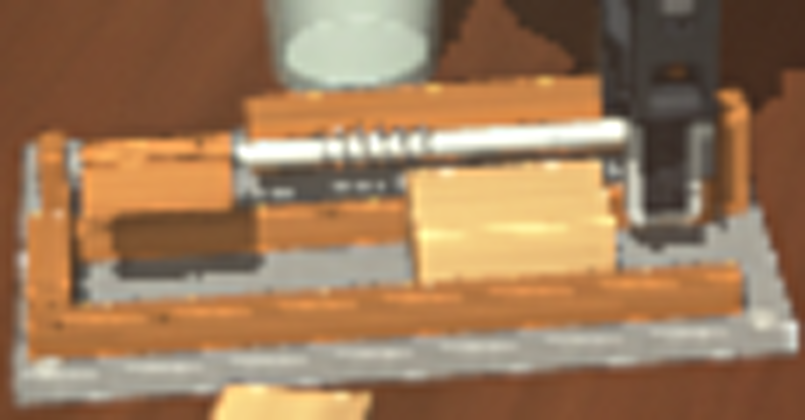

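The lip edge is at about row 207 in the enlarged crop. Corrected with the shut picture, that puts the flap at about 0.5 rad. I'll press 1.5 mm more, then push in stages while watching the force along x.

Run:
```python
from h import *
manip.movel(jw(-129.5,-38,17.7),velocity=30); print(tj(),F())
for x in [-115,-95,-80,-70]:
    manip.movel(jw(x,-38,17.7),velocity=45)
    print(x,tj(),F(),round(monitor.current_time(),2))
pic("w4","wrist");pic("s4","side")
i=cv2.imread("pics/s4.png")[195:255,200:315]
cv2.imwrite("pics/s4zz.png",cv2.resize(i,None,fx=7,fy=7,interpolation=cv2.INTER_CUBIC))
```

```text
[-129.6  -36.9   18. ] [0.93 6.98 8.07]
-115 [-115.1  -38.    17.9] [-0.67  1.46  5.95] 8.28
-95 [-95.1 -38.1  18. ] [-1.44  0.53  5.78] 8.87
-80 [-80.1 -38.2  18. ] [-1.44  0.51  5.54] 9.35
-70 [-70.1 -38.2  18. ] [-0.66  0.57  6.17] 9.72
```

View pics/w4.png

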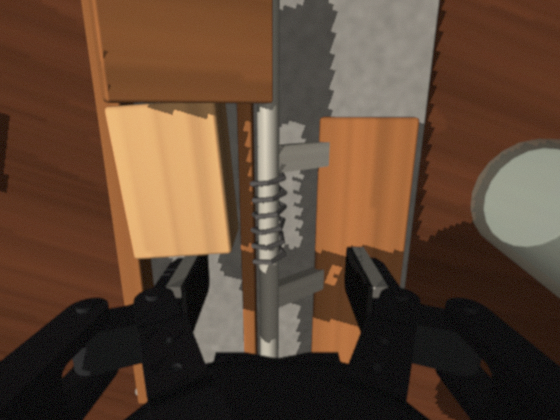

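View pics/s4zz.png

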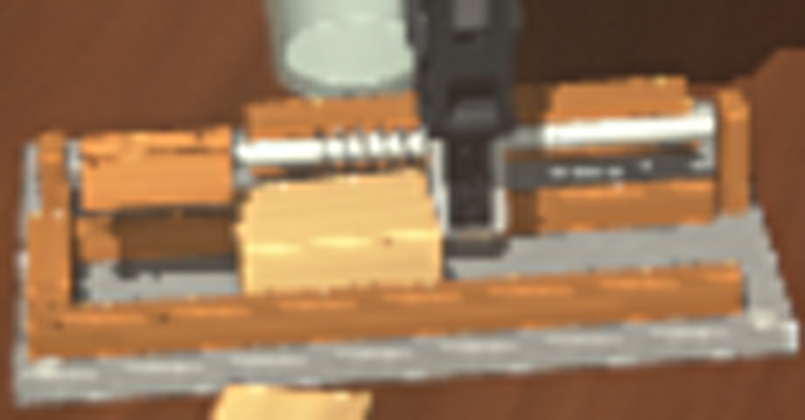

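The block's leading end has just reached the flap, and the raised lip clears its top (lip about row 207, above the block). I'll carry on in finer steps to the stop.

Run:
```python
from h import *
x=-70
for x in [-55,-40,-30]+list(np.arange(-27,-14,1.0)):
    manip.movel(jw(x,-38,17.7),velocity=40 if x<-29 else 15)
    f=F(); print(x,tj(),f,round(monitor.current_time(),2))
    if f[0]<-6: break
pic("w5","wrist");pic("s5","side")
i=cv2.imread("pics/s5.png")[195:255,200:315]
cv2.imwrite("pics/s5zz.png",cv2.resize(i,None,fx=7,fy=7,interpolation=cv2.INTER_CUBIC))
```

```text
-55 [-55.2 -38.2  18. ] [-1.66  0.58  4.87] 10.35
-40 [-40.2 -38.2  18. ] [-1.96  1.22  5.43] 10.88
-30 [-30.2 -38.2  18. ] [-0.65  1.03  5.33] 11.28
-27.0 [-27.7 -38.1  17.9] [-4.37  0.23  4.82] 11.62
-26.0 [-26.8 -38.1  17.8] [-3.75 -0.12  6.29] 11.88
-25.0 [-25.8 -38.1  17.9] [-4.43  0.89  4.96] 12.12
-24.0 [-24.9 -38.1  17.8] [-3.98  0.46  4.79] 12.38
-23.0 [-23.8 -38.1  17.8] [-4.18 -0.13  5.53] 12.62
-22.0 [-22.8 -38.1  17.8] [-4.83  0.25  6.19] 12.88
-21.0 [-21.9 -38.1  17.8] [-4.08  1.17  5.16] 13.12
-20.0 [-21.2 -38.1  17.8] [-6.4   0.78  6.54] 13.38
```

View pics/w5.png

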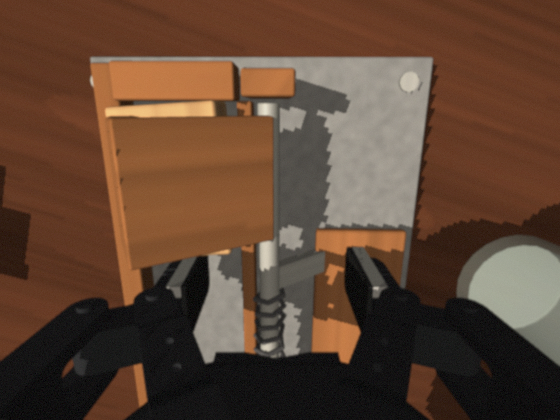

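View pics/s5zz.png

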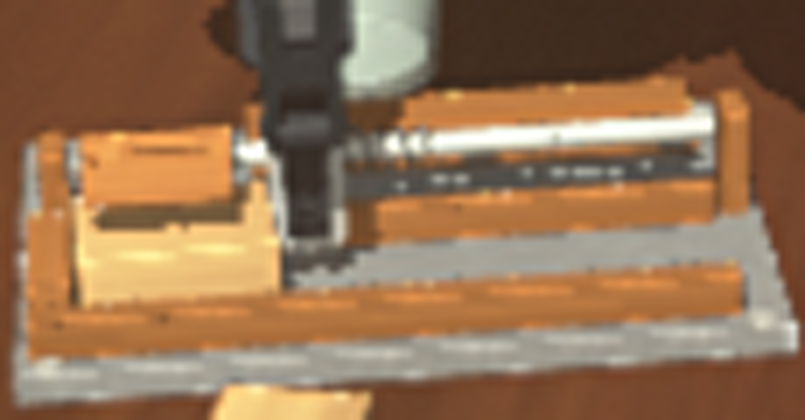

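The block is under the flap and its leading end is at the stop (side view, left end around column 78). The tool has begun to lag its target. I'll press a little more to make sure it is seated.

Run:
```python
from h import *
for x in np.arange(-19.5,-15,.5):
    manip.movel(jw(x,-38,17.7),velocity=10); manip.dwell(.1)
    f=F(); print(x,tj(),f,round(monitor.current_time(),2))
    if f[0]<-13: break
```

```text
-19.5 [-21.1 -38.   17.8] [-7.52  0.51  6.45] 13.82
-19.0 [-21.1 -38.   17.8] [-9.34 -1.03  8.28] 14.18
-18.5 [-21.  -38.   17.7] [-12.04  -0.88   9.91] 14.53
-18.0 [-21.  -38.   17.8] [-14.61  -0.75  11.01] 14.88
```

It is firm against the stop: the tool stays at x = -21.0 while Fx grows to -14.6 N. I'll back off horizontally so that lifting doesn't drag the block, look, and then lift.

Run:
```python
from h import *
for x in [-21,-25]:
    manip.movel(jw(x,-38,17.7),velocity=15); print(x,tj(),F())
pic("w6","wrist")
manip.movel(jw(-25,-38,30),velocity=30); print(tj(),F())
manip.movel(jw(-25,-38,60),velocity=50); print(tj(),F())
manip.movel(jw(-60,-38,250),velocity=150); print(tj(),F(),monitor.current_time())
pic("w7","wrist");pic("s7","side");pic("t7","top")
i=cv2.imread("pics/s7.png")[185:255,200:315]
cv2.imwrite("pics/s7zz.png",cv2.resize(i,None,fx=7,fy=7,interpolation=cv2.INTER_CUBIC))
i=cv2.imread("pics/w7.png")[0:300,150:450]
cv2.imwrite("pics/w7z.png",cv2.resize(i,None,fx=2,fy=2,interpolation=cv2.INTER_CUBIC))
np.savez("w7.npz",p=monitor.current_tool_pos(),Q=monitor.current_tool_rot())
```

```text
-21 [-21.2 -38.2  18.1] [-1.21  1.51  5.63]
-25 [-24.1 -38.5  18.5] [2.81 0.18 5.09]
[-25.4 -37.7  29.6] [-0.28  0.05  0.14]
[-25.1 -37.9  59.9] [ 0.06 -0.01 -0.12]
[-60.2 -37.9 249.1] [-0.51  0.04 -0.35] 18.4417
```

View pics/w7z.png

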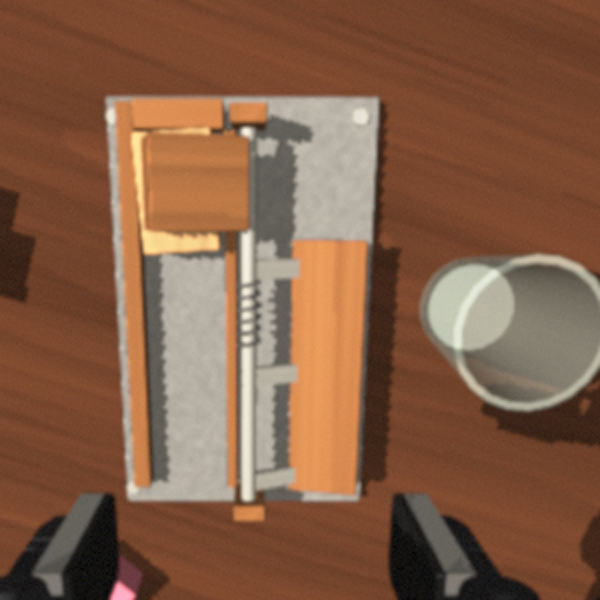

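View pics/s7zz.png

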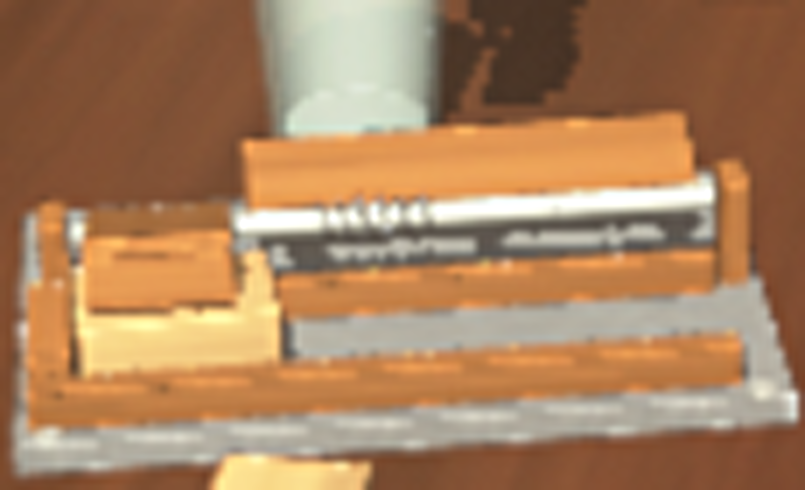

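View pics/t7.png

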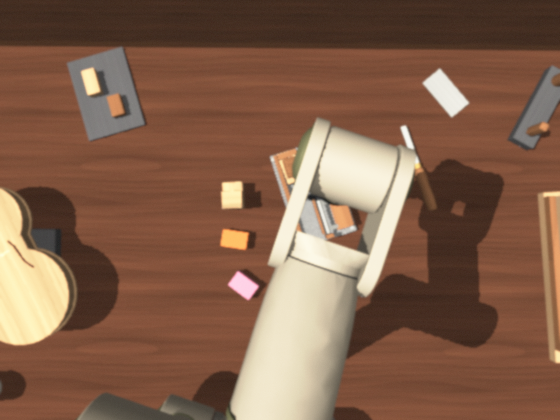

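The flap has closed onto the block, and the block's rear strip is visible at (180,243) with a slight yaw. I'll measure the rear edge and yaw.

Run:
```python
from h import *
d=np.load("w7.npz"); w=(d["p"],d["Q"]); s=snapshot("wrist")
g=lambda u,v,z: R2.T@(ray(s,(150+(u+.5)/2-.5,(v+.5)/2-.5),z,w)[:2]-o)
for n,u,v,z in [("rearL",145,253,38),("rearR",219,249,38),("leadL",132,131,38),("leadR",211,127,38),("stopface L",133,129,30),("stopface R",222,128,30),("boardTL",107,97,10),("boardTR",379,97,10),("boardBL",128,500,10)]:
    print(n,np.round(g(u,v,z),1))
i=cv2.imread("pics/w7.png")[40:135,200:290]
cv2.imwrite("pics/w7zz.png",cv2.resize(i,None,fx=6,fy=6,interpolation=cv2.INTER_CUBIC))
```

```text
rearL [-10.8  17.7]
rearR [ -8.8 -20.9]
leadL [48.3 21.5]
leadR [ 50.2 -17.7]
stopface L [50.1 22.3]
stopface R [ 50.6 -22.8]
boardTL [68.1 38.6]
boardTR [  68.2 -105.1]
boardBL [-163.2   39.5]
```

View pics/w7zz.png

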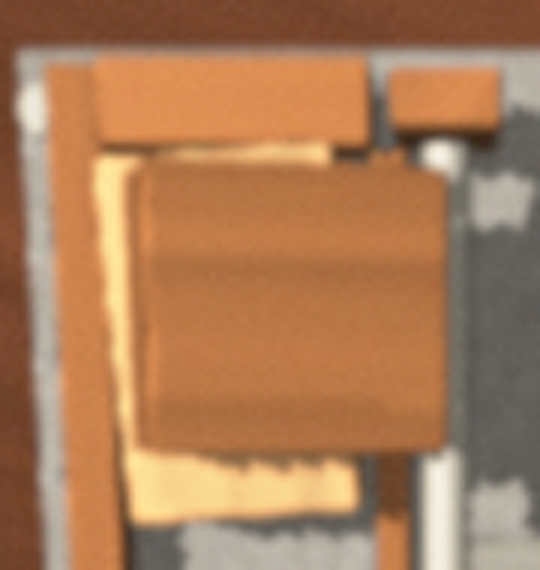

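Run:
```python
from h import *
s=snapshot("wrist")
for f,uv in [("w1.npz",(170+508/2.5,25+278/2.5)),("w7.npz",(150+470/2,307/2))]:
    d=np.load(f); print(f,R2.T@(ray(s,uv,4,(d["p"],d["Q"]))[:2]-o))
a=cv2.imread("pics/side0.png").astype(int); b=cv2.imread("pics/s7.png").astype(int)
for n,(r0,r1,c0,c1) in {"stepped":(245,292,212,258),"tumbler":(162,196,232,268),"orange":(264,300,272,306)}.items():
    print(n,np.abs(a-b)[r0:r1,c0:c1].mean())
manip.hand_in(); print(monitor.current_time())
```

```text
w1.npz [ -44.42136819 -164.45545605]
w7.npz [ -43.83646526 -165.48719616]
stepped 15.17900092506938
tumbler 18.40032679738562
orange 9.883714596949892
the job is handed in; nothing more can be done
the job is handed in; nothing more can be done
```

The maple block is in the jig against the end stop, with the flap closed down on it, and I've handed the job in. I held the thumb plate down with one finger, with the flap up at about 0.5 rad. With the other finger I slid the block under the flap until it stopped firmly. The tool stayed at x = -21 while the push force rose to about 14.6 N. I then backed off and lifted the hand clear, at about 18.5 s.

**Last checks**
- **Block position:** its rear end is at jig x of about -9 to -11 mm, and its centre is at about x = 20, y = 0.
- **Flap:** it rests on the block at about 0.33 rad, against the 0.32 expected.
- **Contact:** the force readings are near zero, so the hand is touching nothing.
- **Tumbler:** the before and after wrist measurements agree to about 1 mm.

**Not perfect or not confirmed**
- **Block angle:** the block sits turned by about 0.05 rad in the loose channel. Its right front corner is on the stop and its left one is about 2 mm short. I left it that way.
- **Other bystanders:** the before and after comparison of the side pictures was not conclusive. The average differences were 15 for the stepped block, 18 for the tumbler and 10 for an untouched orange block, on a 0–255 scale. I think these come from changed shadows and lighting, but I didn't confirm that. I didn't measure the stepped block and chisel separately, but the arm was never moved to either and they look unmoved in the pictures.

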